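# Tip the shortbread off the snack tray into the blue bowl

## Task

Pick up the wooden snack tray by its upright grip with both shortbread biscuits on it, and tip it so that they slide off its open end into the blue bowl (not the white one), never touching the biscuits with the gripper. Leave the blue bowl standing where it is, and set the empty tray back down flat on the worktop.

Things in the scene. Friction and masses are not known exactly. Their poses are not given: they have to be found in the camera images.
- tray: light wooden tray, 8 mm floor 205x112, dark 6 mm rims 30 high on 3 sides of a pan x -60 to 80; +x end open (lip). Origin: underside below pan, z up. Dark upright grip centred at x -105, y 0: 14 thick (x), 70 wide (y), top z 70; 38 mm free to rim. 0.16-0.26 kg. Grip hard (40 N or more). Lip points ahead and right. Biscuits slide at 14 to 20 deg of tilt, lip down: carry level, tip slowly to 35-40.
- biscuit1: golden-brown shortbread block with small dark dimples, 34x26x16 mm, 20 g; origin at the centre of its underside. Lies loose on the tray's pan, towards the tray's -y side.
- biscuit2: the other, like biscuit1, lying loose on the pan towards the tray's +y side.
- bowl: blue round bowl, 150 mm across its rim, 60 mm high, walls about 4 mm, 0.45 kg, loose; origin at the centre of its underside, z up. A white bowl of the same size stands 0.16 to 0.24 m from it (centre to centre); either may be the nearer to the tray. Keep the tray's underside 90 mm or more above the worktop on the way, to pass over both.
There are look-alikes about, which are no part of the job. Leave any turquoise look-alike of the biscuit1 alone.

How it is judged (in metres and radians):
On the way, in this order (a step that is already met when the one before it is completed fails the run):
1. the tray is lifted clear of the worktop with both biscuits on it (height (world z) of tray above 0.03 m and x of biscuit1 in the frame of tray between -0.06 and 0.08 m and z of biscuit1 in the frame of tray between 0 and 0.035 m and x of biscuit2 in the frame of tray between -0.06 and 0.08 m and z of biscuit2 in the frame of tray between 0 and 0.035 m), for 0.2 s.
2. both biscuits lie in the blue bowl (horizontal distance between each of biscuit1, biscuit2 and bowl below 0.065 m and z of biscuit1 in the frame of bowl between 0 and 0.05 m and z of biscuit2 in the frame of bowl between 0 and 0.05 m), for 0.2 s.
At the end, for the whole second after the job is handed in: Both biscuits lie still in the blue bowl (centres within 65 mm of its axis and below its rim); the bowl stands upright (within 10 degrees) within 30 mm of where it stood; the tray lies still, flat (within 10 degrees) and right way up on the worktop (all of step 2 and distance of bowl from where it was at the start of the episode below 0.03 m and angle between each of bowl, tray's own z axis and vertical below 0.17 rad and height (world z) of tray between -0.012 and 0.012 m and linear speed of each of tray, biscuit1, biscuit2 below 0.02 m/s); the robot touches nothing.
It fails at once if the gripper's fingers touch a biscuit (contact force between the fingers and biscuit1 above 0.3 N or contact force between the fingers and biscuit2 above 0.3 N).
It also fails if it takes over 51 s, if anything falls off the work surface, if the arm or the gripper's body presses on something with over 40 N, if the wrist force passes 120 N, or if a joint passes its speed limit or range.

## Robot

A 6-joint arm with a two-finger parallel gripper is mounted at the origin on a cart in front of the work surface, level with it; the furniture and walls round the work are solid. World frame = base frame: x ahead of the robot, y to its left, z up, the work surface at z = 0. Lengths are in mm, angles in rad, forces in N, time in s.
With the tool pointing down it reaches from about 275 to 750 mm from the base axis. Payload 10.2 kg.
Tool frame: the origin (TCP) lies on the centre line of the jaws, within the pads' length; the fingertips stand 17 mm ahead of it and the grasp point (between the pads) lies 2 mm behind it; z points along the fingers, y is the line along which they close (so a half turn about z gives the same grasp; the last joint's range is limited). The gripper opens to 85 mm and grips with 20 to 120 N. Pads are 22 mm wide; open, the fingers measure 114 mm over their backs; the gripper's body (76 mm by 85 mm) begins 54 mm behind the grasp point. The pads swing forward as they close: fully open they stand 13 mm farther back than shut.
Start: joints at [1.03, 0.313, 1.498, -0, 1.331, -0.223], TCP at [164.063, 498.713, 227.094] pointing down, gripper open.
Joint ranges: [-2.94, 2.94], [-0.97, 2.17], [0.19, 2.56], [-1.23, 4.37], [0.02, 3.11], [-2.88, 2.88]. Speed limits (rad/s): [2.39, 2.39, 3.01, 3.14, 3.14, 3.14].

## Interface

Orientations are given as a unit quaternion [w, x, y, z].
In Python, from rig import ctrl gives the robot as it stands. The module is installed in compiled form; this text tells all that it offers.
- The arm moves only by the shell command python3 -m jog 'ROWS' [FORCE]. ROWS is JSON, a list of rows, each an object with "delta_pos": the shift along the world's x, y, z in mm, a list of three; "angular": the turn, a rotation vector about the world's x, y, z in rad, a list of three; "fingers": the opening, from 0 (shut) to 1 (fully open). In form: [{"delta_pos": [tx, ty, tz], "angular": [rx, ry, rz], "fingers": fingers}, ...]. A call has 1 to 10 rows; each row is the pose to reach, as a shift and turn from the pose commanded when the call began; what a row does not reach only later rows make up. A row lasts 1/8 s, in which the tool goes at most 62.5 mm and 10.7 degrees, less where a joint would pass 70% of its speed; a pose out of reach is approached as far as the arm can. A call with a gripper value outside its range is refused whole. The fingers move at their own pace and stop on an object; FORCE is the grip in N (left out, the last holds). Time passes only in rows, so rows that repeat a pose let the fingers close. It gives the time, the measured TCP pose, the force, the opening and the grip force at its end, in the units of the state.
- ctrl.sense(): the state, without advancing time (a new reading comes with each control period).
- ctrl.capture(name): name is "scene" or "top"; returns a dict with "pixels" (400x640x3 uint8, blue, green, red), "fx", "fy", "cx", "cy" (pixels), "dist" ([k1, k2, p1, p2, k3] as OpenCV has them; the pictures are not rectified), "R" (3x3) and "t" (3): a world point X has camera coordinates R X + t. Camera axes: x right, y down, z forward; pixel columns grow to the right and rows downward; lengths in mm; the calibration is good to about 2 mm. A picture is of the moment at which its call begins. There is no depth.
- ctrl.finish_job(): hands the job in; it is judged then, once.
The state is a dict: "time_s": time; "joints": joint angles; "dq": joint speeds; "tau": joint torques, N m; "eef_pos": TCP position; "ee_rot": TCP orientation; "force": force on the tool from outside, world axes, zero at the start; "wrist_torque": the same for the moment, N m; "grip_width": opening from 0.0 (shut) to 1.0 (fully open); "grip_force": force on a finger pad.
Only numpy, scipy, OpenCV 4.12 (cv2) and the standard library are available. Lean on these libraries where they do the work, as an engineer would, in place of code of your own. Each camera call takes 0.05 s, during which the arm holds its last target. There are 200 camera calls.

## Working session

There is one attempt and no reset: what is moved stays moved. The work goes in short steps, Python scripts to look and compute and a shell command to move; the robot and the scene stay as the last step left them, time stands still between calls to the robot, and variables do not carry over. Pictures are saved under pics/ and viewed, at most 10 in all, crops included, and the job is handed in when it is done.

```bash
mkdir -p pics; cat > h.py <<'E'
import numpy as np, cv2
from rig import ctrl
def ray(c,uv,z):
    K=np.array([[c['fx'],0,c['cx']],[0,c['fy'],c['cy']],[0,0,1]])
    n=cv2.undistortPoints(np.array([[uv]],float),K,np.array(c['dist'],float))[0,0]
    R=np.array(c['R']);t=np.array(c['t']).ravel();o=-R.T@t;d=R.T@np.array([n[0],n[1],1])
    return o+d*(z-o[2])/d[2]
E
python3 - <<'E'
from h import *
for n in('scene','top'):
    c=ctrl.capture(n);cv2.imwrite(f'pics/{n}0.png',c['pixels']);R=np.array(c['R']);print(n,-R.T@np.array(c['t']).ravel(),R[2])
s=ctrl.sense();print(s)
E
```

```text
scene [153.62773169 566.43686471 702.05222646] [ 0.38955215 -0.53930338 -0.74659292]
top [ 226.63797401  132.94620074 1350.83456481] [ 0.19374725 -0.01245933 -0.98097236]
{'time_s': 0.1, 'joints': array([ 1.02959578e+00,  3.13403013e-01,  1.49836947e+00,  1.61145244e-05,
        1.33101303e+00, -2.23403728e-01]), 'dq': array([ 0.00021567, -0.00117566, -0.00027756, -0.00049464,  0.00045436,
       -0.00133432]), 'tau': array([ 3.22515531e-03, -4.12894285e+01, -2.60138959e+01, -1.81415844e-04,
        3.05201793e-03, -3.57994611e-05]), 'eef_pos': array([163.93177657, 498.49720463, 226.58457399]), 'ee_rot': array([-2.29764835e-04,  1.58232456e-01,  9.87401708e-01, -5.50457160e-04]), 'force': array([-0.2392505 , -0.42144916, -0.00614902]), 'wrist_torque': array([-0.02262981, -0.01565383,  0.0076256 ]), 'grip_force': 0.0, 'grip_width': 1.0003707874528014}
```

View pics/top0.png

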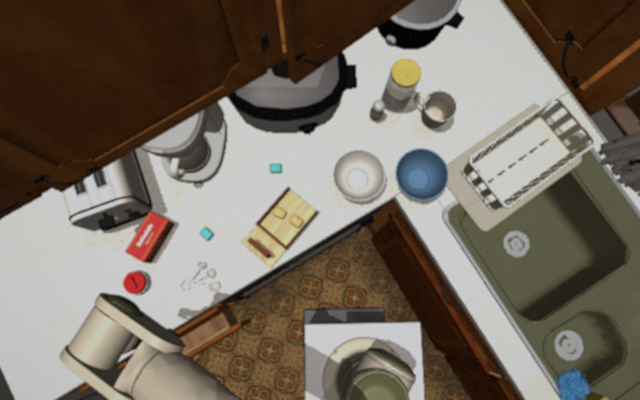

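View pics/scene0.png

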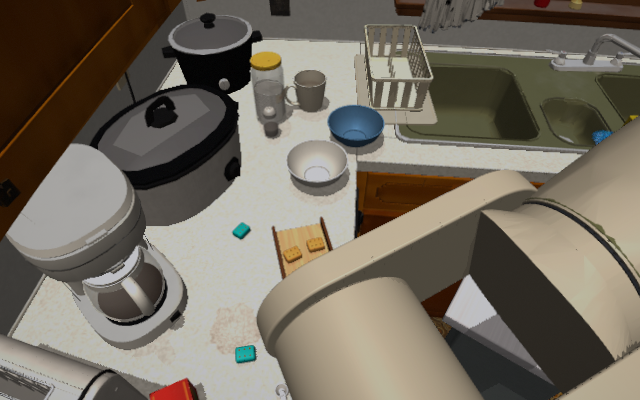

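The top view shows the tray around (280,226), with its grip near (262,246) and its lip at the upper right near (302,203). The white bowl is at (359,177) and the blue one at (421,175). The scene view agrees, with the blue bowl behind the white one. I'll enlarge a crop.

```bash
python3 - <<'E'
from h import *
im=cv2.imread('pics/top0.png')
cv2.imwrite('pics/cropA.png',cv2.resize(im[135:275,230:330],None,fx=5,fy=4.2857*1.1667/1.1667 if 0 else 4.28,interpolation=cv2.INTER_CUBIC))
cv2.imwrite('pics/cropA.png',cv2.resize(im[170:275,235:455],None,fx=3.6,fy=3.6,interpolation=cv2.INTER_CUBIC) if 0 else cv2.resize(im[180:270,235:325],None,fx=6,fy=6,interpolation=cv2.INTER_CUBIC))
# bowls: blue mask
hsv=cv2.cvtColor(im,cv2.COLOR_BGR2HSV)
c=ctrl.capture('top')
m=cv2.inRange(hsv,(95,90,40),(120,255,255));m[:, :385]=0;m[:, 455:]=0;m[:140]=0;m[210:]=0
cs=max(cv2.findContours(m,0,1)[0],key=cv2.contourArea);e=cv2.fitEllipse(cs);print(e,cv2.boundingRect(cs))
print('blue',ray(c,e[0],60)); x,y,w,h=cv2.boundingRect(cs)
for p in((x,e[0][1]),(x+w,e[0][1])):print(ray(c,p,60))
print('white',ray(c,(359,175),60),ray(c,(333.5,175),60),ray(c,(385,175),60))
E
```

```text
((421.6650085449219, 174.0679473876953), (47.21482467651367, 49.8687744140625), 122.20990753173828) (397, 150, 50, 49)
blue [ 553.27411283 -174.82700175   60.        ]
[ 554.30954563 -105.80210445   60.        ]
[ 552.2136767  -245.85551798   60.        ]
white [5.53235081e+02 4.22438356e-01 6.00000000e+01] [554.31548341  71.49274506  60.        ] [552.13711187 -72.13988782  60.        ]
```

View pics/cropA.png

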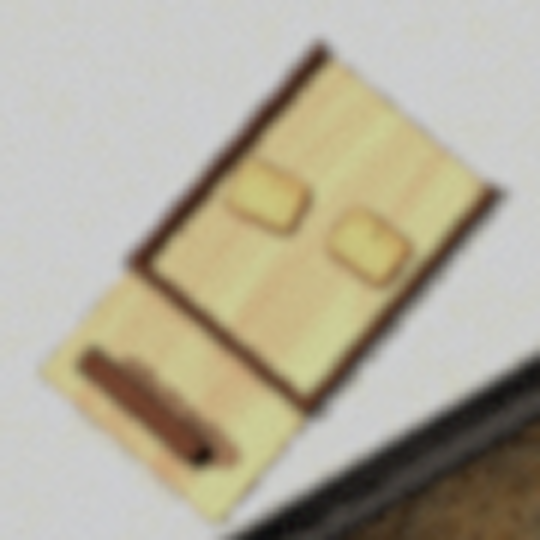

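The crop shows the tray's rim corners at (320,48), (498,190), (137,262) and (310,405). The grip top runs from (92,360) to (200,455), and the floor's rear corners are at (42,372) and (222,520). I'll compute the tray pose from these.

```bash
python3 - <<'E'
from h import *
from scipy.optimize import least_squares
c=ctrl.capture('top')
q=[((320,48),(80,59,30)),((498,190),(80,-59,30)),((137,262),(-63,59,30)),((310,408),(-63,-59,30)),((42,372),(-125,56,8)),((222,522),(-125,-56,8)),((92,358),(-105,35,70)),((203,457),(-105,-35,70))]
W=np.array([ray(c,(u/6+235-.4,v/6+180-.4),l[2])[:2] for (u,v),l in q]);L=np.array([l[:2] for _,l in q],float)
f=lambda p:(L@np.array([[np.cos(p[2]),np.sin(p[2])],[-np.sin(p[2]),np.cos(p[2])]])+p[:2]-W)
r=least_squares(lambda p:f(p).ravel(),[400,200,-.7],loss='soft_l1',f_scale=3);print(r.x,np.degrees(r.x[2]));print(W.round(),f(r.x).round(1))
p=r.x;u=np.array([np.cos(p[2]),np.sin(p[2])]);print('u',u,'grip',p[:2]-105*u,'mean of seen ends',W[6:].mean(0))
from scipy.spatial.transform import Rotation as Ro
s=ctrl.sense();w,x,y,z=s['ee_rot'];print(Ro.from_quat([x,y,z,w]).as_matrix().round(3),s['eef_pos'])
E
```

```text
[435.70306061 208.02843313  -0.71323142] -40.86515015132367
[[527. 200.]
 [458. 117.]
 [427. 286.]
 [357. 206.]
 [378. 332.]
 [307. 248.]
 [377. 301.]
 [332. 251.]] [[ 7.7  0.3]
 [-0.2 -6.1]
 [ 0.2  8.3]
 [-7.8 -0.9]
 [-0.6 -0.2]
 [-2.6 -0.4]
 [ 1.9  2.4]
 [ 1.1 -0.8]]
u [ 0.75625157 -0.65428095] grip [356.29664556 276.72793276] mean of seen ends [354.81994056 275.94871166]
[[-0.95   0.313 -0.   ]
 [ 0.313  0.95  -0.001]
 [ 0.    -0.001 -1.   ]] [163.98640499 498.57270794 226.75138317]
```

```bash
python3 -m jog '[{"delta_pos":[19,-22,0],"angular":[0,0,-0.18],"fingers":0.45},{"delta_pos":[38,-44,0],"angular":[0,0,-0.36],"fingers":0.45},{"delta_pos":[57,-66,0],"angular":[0,0,-0.54],"fingers":0.45},{"delta_pos":[76,-88,0],"angular":[0,0,-0.72],"fingers":0.45},{"delta_pos":[95,-110,0],"angular":[0,0,-0.90],"fingers":0.45},{"delta_pos":[114,-132,0],"angular":[0,0,-1.08],"fingers":0.45},{"delta_pos":[133,-154,0],"angular":[0,0,-1.26],"fingers":0.45},{"delta_pos":[152,-176,0],"angular":[0,0,-1.44],"fingers":0.45},{"delta_pos":[171,-198,0],"angular":[0,0,-1.62],"fingers":0.45},{"delta_pos":[191.5,-222,0],"angular":[0,0,-1.80],"fingers":0.45}]' 80
python3 -m jog '[{"delta_pos":[0,0,-40],"angular":[0,0,-0.1675],"fingers":0.45},{"delta_pos":[0,0,-80],"angular":[0,0,-0.1675],"fingers":0.45},{"delta_pos":[0,0,-105],"angular":[0,0,-0.1675],"fingers":0.45},{"delta_pos":[0,0,-105],"angular":[0,0,-0.1675],"fingers":0.45}]'
python3 - <<'E'
from h import *
im=ctrl.capture('scene')['pixels'];im2=ctrl.capture('top')['pixels']
a=cv2.resize(im[200:400,220:420],None,fx=2,fy=2);b=cv2.resize(im2[180:280,225:325],None,fx=4,fy=4,interpolation=2)
cv2.imwrite('pics/b.png',np.hstack([a,b]));s=ctrl.sense();print(s['eef_pos'],s['ee_rot'],s['joints'],s['grip_width'])
E
```

```text
time_s: 1.45
eef_pos: [356.0, 276.0, 227.0]
ee_rot: [-0.0, 0.873, 0.487, -0.0]
force: [-0.3, 0.4, -0.6]
grip_width: 0.449
grip_force: 0.0
time_s: 1.95
eef_pos: [354.7, 276.3, 121.0]
ee_rot: [-0.0, 0.91, 0.415, -0.002]
force: [0.7, -0.1, 0.3]
grip_width: 0.451
grip_force: 0.0
[355.98569686 276.91067124 122.95527515] [1.16345327e-05 9.09726482e-01 4.15207722e-01 5.25926636e-04] [4.00281553e-01 2.71062182e-01 1.85194231e+00 7.13666038e-06
 1.01753607e+00 1.11473176e+00] 0.4508176628108131
```

View pics/b.png

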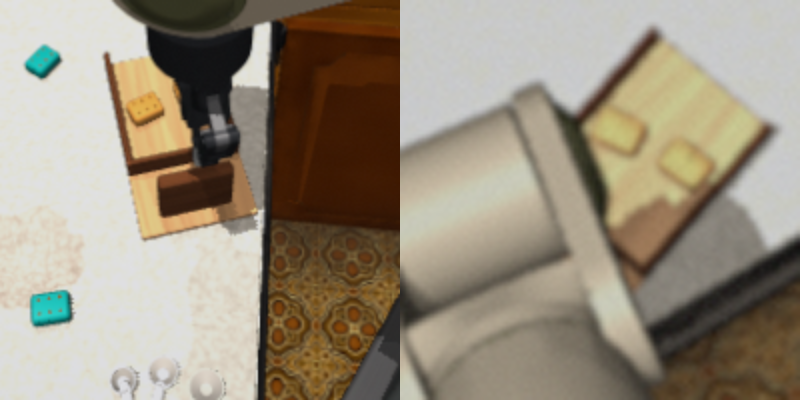

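The left pane shows the dark grip, with its top face running from about (158,180) to (232,165), and the fingers above and beyond it. The biscuits are undisturbed. I'll cross-check the grip position from this camera.

```bash
python3 - <<'E'
from h import *
c=ctrl.capture('scene')
a=ray(c,(158/2+220,182/2+200),70);b=ray(c,(232/2+220,167/2+200),70);m=(a+b)/2
print(a,b,np.linalg.norm(a-b),np.degrees(np.arctan2(b[1]-a[1],b[0]-a[0]))+90,m[:2]+7*np.array([.756,-.654]))
# fingers predicted pixel
K=np.array([[c['fx'],0,c['cx']],[0,c['fy'],c['cy']],[0,0,1]])
def pj(X):return (cv2.projectPoints(np.array([X],float),cv2.Rodrigues(np.array(c['R']))[0],np.array(c['t'],float),K,np.array(c['dist']))[0].ravel()-[220,200])*2
u=np.array([.756,-.654,0]);v=np.array([.654,.756,0])
for s in(-1,1):
  for w in(-1,1):print(pj(np.array([355.5,276.5,70])+s*7*u+w*35*v))
E
```

```text
[377.68949616 306.7582758   70.        ] [332.67080551 256.83792184  70.        ] 67.22145674985687 -42.044467021257276 [360.47215084 277.22009882]
[238.3932253  168.25590727]
[161.65348394 185.36678787]
[234.10968472 154.87879406]
[158.26013749 171.57767213]
```

```bash
python3 -m jog '[{"delta_pos":[1,0,-25],"angular":[0,0,0],"fingers":0.45},{"delta_pos":[1,0,-50],"angular":[0,0,0],"fingers":0.45},{"delta_pos":[1,0,-66],"angular":[0,0,0],"fingers":0.45},{"delta_pos":[1,0,-73],"angular":[0,0,0],"fingers":0.45},{"delta_pos":[1,0,-73],"angular":[0,0,0],"fingers":0.45}]'
python3 -m jog '[{"delta_pos":[0,0,0],"angular":[0,0,0],"fingers":0.3},{"delta_pos":[0,0,0],"angular":[0,0,0],"fingers":0.2},{"delta_pos":[0,0,0],"angular":[0,0,0],"fingers":0.1},{"delta_pos":[0,0,0],"angular":[0,0,0],"fingers":0},{"delta_pos":[0,0,0],"angular":[0,0,0],"fingers":0},{"delta_pos":[0,0,0],"angular":[0,0,0],"fingers":0}]' 80
```

```text
time_s: 2.72
eef_pos: [356.9, 276.9, 49.6]
ee_rot: [0.0, 0.91, 0.415, 0.0]
force: [-0.1, 0.2, 0.4]
grip_width: 0.453
grip_force: 0.0
time_s: 3.48
eef_pos: [356.8, 276.9, 49.9]
ee_rot: [-0.0, 0.91, 0.415, 0.0]
force: [-3.4, -0.4, 9.0]
grip_width: 0.136
grip_force: 79.1
```

```bash
python3 -m jog '[{"delta_pos":[0,0,2],"angular":[0,0,0],"fingers":0},{"delta_pos":[0,0,6],"angular":[0,0,0],"fingers":0},{"delta_pos":[0,0,12],"angular":[0,0,0],"fingers":0},{"delta_pos":[0,0,20],"angular":[0,0,0],"fingers":0},{"delta_pos":[0,0,28],"angular":[0,0,0],"fingers":0},{"delta_pos":[0,0,36],"angular":[0,0,0],"fingers":0},{"delta_pos":[0,0,44],"angular":[0,0,0],"fingers":0},{"delta_pos":[0,0,52],"angular":[0,0,0],"fingers":0},{"delta_pos":[0,0,58],"angular":[0,0,0],"fingers":0},{"delta_pos":[0,0,60],"angular":[0,0,0],"fingers":0}]'
python3 -m jog '[{"delta_pos":[0,0,4],"angular":[0,0,0],"fingers":0},{"delta_pos":[0,0,12],"angular":[0,0,0],"fingers":0},{"delta_pos":[0,0,22],"angular":[0,0,0],"fingers":0},{"delta_pos":[0,0,32],"angular":[0,0,0],"fingers":0},{"delta_pos":[0,0,42],"angular":[0,0,0],"fingers":0},{"delta_pos":[0,0,52],"angular":[0,0,0],"fingers":0},{"delta_pos":[0,0,60],"angular":[0,0,0],"fingers":0},{"delta_pos":[0,0,66],"angular":[0,0,0],"fingers":0},{"delta_pos":[0,0,70],"angular":[0,0,0],"fingers":0},{"delta_pos":[0,0,70],"angular":[0,0,0],"fingers":0}]'
python3 - <<'E'
from h import *
a=ctrl.capture('scene')['pixels'];b=ctrl.capture('top')['pixels']
cv2.imwrite('pics/c.png',np.hstack([a[100:400,180:500],cv2.resize(b[140:290,230:470],None,fx=2,fy=2)]))
E
```

```text
time_s: 4.72
eef_pos: [356.7, 276.8, 109.5]
ee_rot: [-0.0, 0.91, 0.415, 0.0]
force: [0.3, -0.1, -1.9]
grip_width: 0.14
grip_force: 78.1
time_s: 5.98
eef_pos: [356.6, 276.7, 179.2]
ee_rot: [-0.0, 0.91, 0.415, 0.0]
force: [-0.2, 0.1, -1.9]
grip_width: 0.138
grip_force: 78.1
```

View pics/c.png

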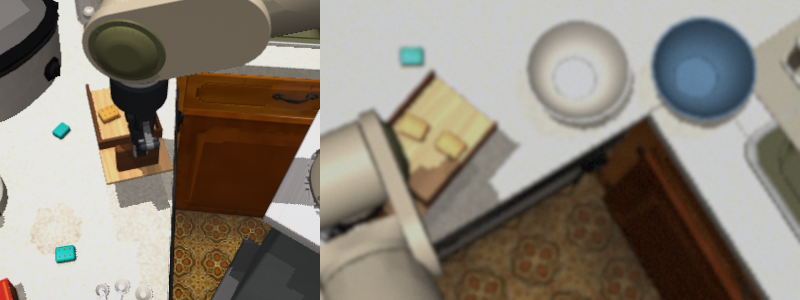

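The tray is held level with its underside at about 130 mm, and both biscuits are on the pan. The blue bowl is unmoved at crop (703,68). Carrying now.

```bash
python3 -m jog '[{"delta_pos":[0,-4,0],"angular":[0,0,0],"fingers":0},{"delta_pos":[1,-12,0],"angular":[0,0,0],"fingers":0},{"delta_pos":[2,-24,0],"angular":[0,0,0],"fingers":0},{"delta_pos":[3,-40,0],"angular":[0,0,0],"fingers":0},{"delta_pos":[4,-58,0],"angular":[0,0,0],"fingers":0},{"delta_pos":[5,-76,0],"angular":[0,0,0],"fingers":0},{"delta_pos":[7,-94,0],"angular":[0,0,0],"fingers":0},{"delta_pos":[8,-112,0],"angular":[0,0,0],"fingers":0},{"delta_pos":[9,-130,0],"angular":[0,0,0],"fingers":0},{"delta_pos":[11,-148,0],"angular":[0,0,0],"fingers":0}]'
python3 -m jog '[{"delta_pos":[1,-18,0],"angular":[0,0,0],"fingers":0},{"delta_pos":[2,-36,0],"angular":[0,0,0],"fingers":0},{"delta_pos":[4,-54,0],"angular":[0,0,0],"fingers":0},{"delta_pos":[5,-72,0],"angular":[0,0,0],"fingers":0},{"delta_pos":[6,-90,0],"angular":[0,0,0],"fingers":0},{"delta_pos":[7,-108,0],"angular":[0,0,0],"fingers":0},{"delta_pos":[9,-124,0],"angular":[0,0,0],"fingers":0},{"delta_pos":[10,-138,0],"angular":[0,0,0],"fingers":0},{"delta_pos":[11,-148,0],"angular":[0,0,0],"fingers":0},{"delta_pos":[11,-153,0],"angular":[0,0,0],"fingers":0}]'
python3 - <<'E'
from h import *
a=ctrl.capture('scene')['pixels'];b=ctrl.capture('top')['pixels']
cv2.imwrite('pics/d.png',np.hstack([a[60:360,180:500],cv2.resize(b[120:270,280:520],None,fx=2,fy=2)]))
s=ctrl.sense();print(s['eef_pos'],s['joints'])
E
```

```text
time_s: 7.32
eef_pos: [367.4, 127.3, 179.1]
ee_rot: [0.0, 0.91, 0.415, 0.0]
force: [-0.3, 0.6, -2.5]
grip_width: 0.139
grip_force: 78.2
time_s: 8.57
eef_pos: [378.5, -24.8, 179.1]
ee_rot: [-0.0, 0.91, 0.415, -0.0]
force: [-0.1, -0.6, -2.6]
grip_width: 0.138
grip_force: 78.2
[378.4870431  -24.53445877 179.05283316] [-3.76377218e-01  3.67234012e-02  1.96463943e+00 -1.18411866e-05
  1.14040184e+00  3.38516515e-01]
```

View pics/d.png

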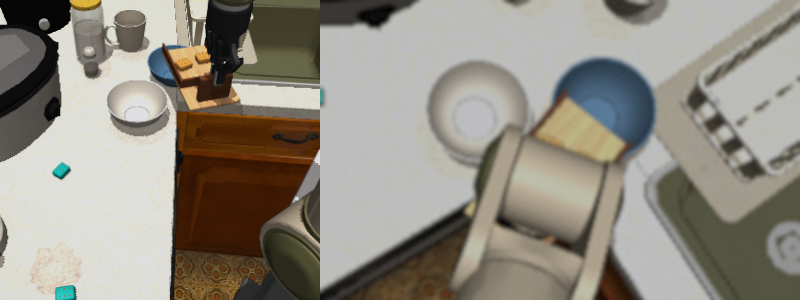

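The tray is over the near side of the blue bowl, with both biscuits still on the pan. Its lip corners are at (565,95) and (630,147) in the right pane. I'll check the lip position and work out the tilt rows.

```bash
python3 - <<'E'
from h import *
c=ctrl.capture('top')
P=[ray(c,((x-320)/2+280,y/2+120),160) for x,y in((565,95),(630,149))];m=(P[0]+P[1])/2;print(m, 'lip est from TCP',np.array([378.5,-24.7])+185*np.array([.756,-.654]))
p=np.array([378.5,-24.7,179.1]);lip0=p[:2]+185*np.array([.756,-.654]);
goal=np.array([553,-175])-40*np.array([.756,-.654])
for th in list(range(1,12,1))+list(range(12,40,1)):
    a=np.radians(th);f=min(th/11,1);h=-185*np.cos(a)+48*np.sin(a);v=185*np.sin(a)+48*np.cos(a)
    xy=lip0*(1-f)+goal*f+h*np.array([.756,-.654]);z=(131*(1-f)+82*f)+v
    print(th,(np.r_[xy,z]-p).round(1),(a*np.array([.654,.756])).round(3))
E
```

```text
[ 509.93425383 -142.17107226  160.        ] lip est from TCP [ 518.36 -145.69]
1 [ 1.1 -0.9 -1.3] [0.011 0.013]
2 [ 2.2 -1.7 -2.6] [0.023 0.026]
3 [ 3.3 -2.7 -3.8] [0.034 0.04 ]
4 [ 4.5 -3.6 -5.1] [0.046 0.053]
5 [ 5.7 -4.6 -6.4] [0.057 0.066]
6 [ 7.  -5.7 -7.8] [0.068 0.079]
7 [ 8.3 -6.7 -9.1] [0.08  0.092]
8 [  9.6  -7.8 -10.5] [0.091 0.106]
9 [ 11.   -9.  -11.8] [0.103 0.119]
10 [ 12.4 -10.2 -13.2] [0.114 0.132]
11 [ 13.9 -11.4 -14.7] [0.126 0.145]
12 [ 15.  -12.3 -11.7] [0.137 0.158]
13 [ 16.1 -13.3  -8.7] [0.148 0.172]
14 [ 17.3 -14.3  -5.8] [0.16  0.185]
15 [ 18.6 -15.4  -2.9] [0.171 0.198]
16 [ 19.8 -16.5   0. ] [0.183 0.211]
17 [ 21.1 -17.6   2.9] [0.194 0.224]
18 [ 22.5 -18.8   5.7] [0.205 0.238]
19 [ 23.8 -20.    8.5] [0.217 0.251]
20 [ 25.2 -21.2  11.3] [0.228 0.264]
21 [ 26.7 -22.4  14. ] [0.24  0.277]
22 [ 28.2 -23.7  16.7] [0.251 0.29 ]
23 [ 29.7 -25.   19.4] [0.263 0.303]
24 [ 31.3 -26.4  22. ] [0.274 0.317]
25 [ 32.8 -27.8  24.6] [0.285 0.33 ]
26 [ 34.5 -29.2  27.1] [0.297 0.343]
27 [ 36.1 -30.6  29.7] [0.308 0.356]
28 [ 37.8 -32.   32.1] [0.32  0.369]
29 [ 39.5 -33.5  34.6] [0.331 0.383]
30 [ 41.3 -35.1  37. ] [0.342 0.396]
31 [ 43.1 -36.6  39.3] [0.354 0.409]
32 [ 44.9 -38.2  41.6] [0.365 0.422]
33 [ 46.7 -39.8  43.9] [0.377 0.435]
34 [ 48.6 -41.4  46.1] [0.388 0.449]
35 [ 50.5 -43.   48.3] [0.4   0.462]
36 [ 52.4 -44.7  50.5] [0.411 0.475]
37 [ 54.4 -46.4  52.6] [0.422 0.488]
38 [ 56.4 -48.1  54.6] [0.434 0.501]
39 [ 58.4 -49.9  56.6] [0.445 0.515]
```

```bash
python3 -m jog '[{"delta_pos":[1.5,-1.2,-1.3],"angular":[0.011,0.013,0],"fingers":0},{"delta_pos":[3,-2.3,-2.6],"angular":[0.023,0.026,0],"fingers":0},{"delta_pos":[4.5,-3.5,-3.8],"angular":[0.034,0.04,0],"fingers":0},{"delta_pos":[6,-4.7,-5.1],"angular":[0.046,0.053,0],"fingers":0},{"delta_pos":[7.6,-6,-6.4],"angular":[0.057,0.066,0],"fingers":0},{"delta_pos":[9.2,-7.4,-7.8],"angular":[0.068,0.079,0],"fingers":0},{"delta_pos":[11,-8.7,-9.1],"angular":[0.08,0.092,0],"fingers":0},{"delta_pos":[12.6,-10,-10.5],"angular":[0.091,0.106,0],"fingers":0},{"delta_pos":[14.6,-11.6,-11.8],"angular":[0.103,0.119,0],"fingers":0},{"delta_pos":[16.4,-13.2,-13.2],"angular":[0.114,0.132,0],"fingers":0}]'
python3 -m jog '[{"delta_pos":[1.5,-1.2,-1.5],"angular":[0.012,0.013,0],"fingers":0},{"delta_pos":[2.6,-2.1,1.5],"angular":[0.023,0.026,0],"fingers":0},{"delta_pos":[3.7,-3.1,4.5],"angular":[0.034,0.04,0],"fingers":0},{"delta_pos":[4.9,-4.1,7.4],"angular":[0.046,0.053,0],"fingers":0},{"delta_pos":[6.2,-5.2,10.3],"angular":[0.057,0.066,0],"fingers":0},{"delta_pos":[7.4,-6.3,13.2],"angular":[0.069,0.079,0],"fingers":0},{"delta_pos":[8.7,-7.4,16.1],"angular":[0.08,0.092,0],"fingers":0},{"delta_pos":[10.1,-8.6,18.9],"angular":[0.091,0.106,0],"fingers":0},{"delta_pos":[11.4,-9.8,21.7],"angular":[0.103,0.119,0],"fingers":0},{"delta_pos":[12.8,-11,24.5],"angular":[0.114,0.132,0],"fingers":0}]'
python3 - <<'E'
from h import *
a=ctrl.capture('scene')['pixels'];b=ctrl.capture('top')['pixels']
cv2.imwrite('pics/e.png',np.hstack([cv2.resize(a[60:210,310:470],None,fx=2,fy=2),cv2.resize(b[120:270,280:520],None,fx=2,fy=2)]))
E
```

```text
time_s: 9.98
eef_pos: [395.1, -37.6, 165.8]
ee_rot: [-0.08, 0.906, 0.414, -0.037]
force: [0.7, -0.0, -2.1]
grip_width: 0.135
grip_force: 78.2
time_s: 11.22
eef_pos: [407.9, -48.6, 190.6]
ee_rot: [-0.158, 0.896, 0.409, -0.073]
force: [-1.2, 0.1, -1.9]
grip_width: 0.142
grip_force: 78.2
```

View pics/e.png

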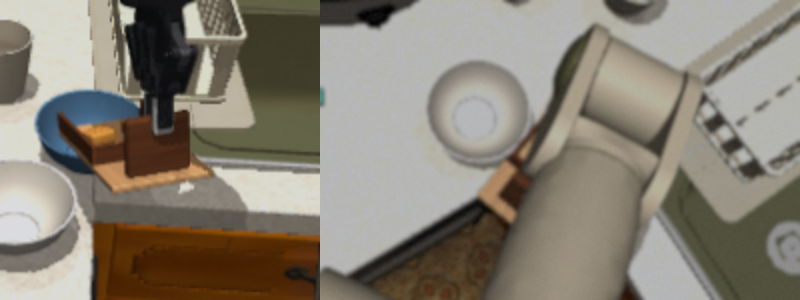

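At 20° the tray is tilted over the blue bowl and a biscuit is still visible on the pan at left-pane (100,133). Continuing the tilt.

```bash
python3 -m jog '[{"delta_pos":[1.5,-1.2,2.7],"angular":[0.012,0.013,0],"fingers":0},{"delta_pos":[3,-2.5,5.4],"angular":[0.023,0.026,0],"fingers":0},{"delta_pos":[4.5,-3.8,8.1],"angular":[0.035,0.039,0],"fingers":0},{"delta_pos":[6.1,-5.2,10.7],"angular":[0.046,0.053,0],"fingers":0},{"delta_pos":[7.6,-6.6,13.3],"angular":[0.057,0.066,0],"fingers":0},{"delta_pos":[9.3,-8,15.8],"angular":[0.069,0.079,0],"fingers":0},{"delta_pos":[10.9,-9.4,18.4],"angular":[0.08,0.092,0],"fingers":0},{"delta_pos":[12.6,-10.8,20.8],"angular":[0.092,0.105,0],"fingers":0},{"delta_pos":[14.3,-12.3,23.3],"angular":[0.103,0.119,0],"fingers":0},{"delta_pos":[16.1,-13.9,25.7],"angular":[0.114,0.132,0],"fingers":0}]'
python3 -m jog '[{"delta_pos":[1.8,-1.5,2.3],"angular":[0.012,0.013,0],"fingers":0},{"delta_pos":[3.6,-3.1,4.6],"angular":[0.023,0.026,0],"fingers":0},{"delta_pos":[5.4,-4.7,6.9],"angular":[0.035,0.039,0],"fingers":0},{"delta_pos":[7.3,-6.3,9.1],"angular":[0.046,0.053,0],"fingers":0},{"delta_pos":[9.2,-7.9,11.3],"angular":[0.058,0.066,0],"fingers":0},{"delta_pos":[11.1,-9.6,13.5],"angular":[0.069,0.079,0],"fingers":0},{"delta_pos":[13.1,-11.3,15.6],"angular":[0.08,0.092,0],"fingers":0},{"delta_pos":[15.1,-13,17.6],"angular":[0.092,0.105,0],"fingers":0},{"delta_pos":[15.1,-13,17.6],"angular":[0.092,0.105,0],"fingers":0},{"delta_pos":[15.1,-13,17.6],"angular":[0.092,0.105,0],"fingers":0}]'
python3 - <<'E'
from h import *
a=ctrl.capture('scene')['pixels'];b=ctrl.capture('top')['pixels']
cv2.imwrite('pics/f.png',np.hstack([cv2.resize(a[60:210,310:470],None,fx=2,fy=2),cv2.resize(b[120:270,280:520],None,fx=2,fy=2)]))
E
```

```text
time_s: 12.58
eef_pos: [424.0, -62.5, 216.2]
ee_rot: [-0.236, 0.879, 0.401, -0.108]
force: [1.2, 0.2, -1.0]
grip_width: 0.14
grip_force: 78.3
time_s: 13.82
eef_pos: [438.9, -75.3, 233.7]
ee_rot: [-0.296, 0.86, 0.393, -0.135]
force: [-0.1, 0.6, -1.2]
grip_width: 0.142
grip_force: 78.3
```

View pics/f.png

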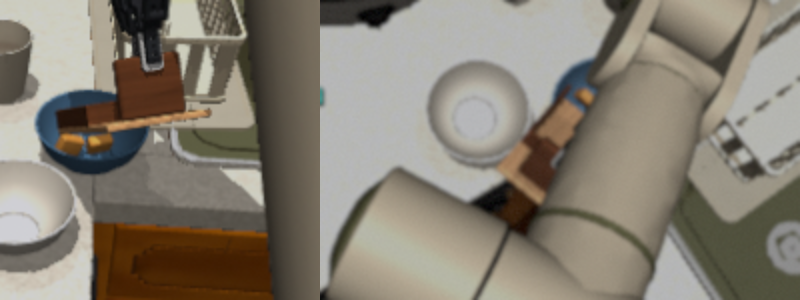

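Both biscuits lie in the blue bowl at left-pane (70,143) and (98,143), and the tray is empty. Retreating up, levelling and carrying back.

```bash
python3 -m jog '[{"delta_pos":[-4,3,10],"angular":[0,0,0],"fingers":0},{"delta_pos":[-8,7,25],"angular":[0,0,0],"fingers":0},{"delta_pos":[-12,10,40],"angular":[-0.043,-0.05,0],"fingers":0},{"delta_pos":[-15,13,50],"angular":[-0.108,-0.125,0],"fingers":0},{"delta_pos":[-15,13,50],"angular":[-0.174,-0.2,0],"fingers":0},{"delta_pos":[-15,13,50],"angular":[-0.239,-0.275,0],"fingers":0},{"delta_pos":[-15,13,50],"angular":[-0.304,-0.351,0],"fingers":0},{"delta_pos":[-15,13,50],"angular":[-0.369,-0.426,0],"fingers":0},{"delta_pos":[-15,13,50],"angular":[-0.412,-0.476,0],"fingers":0},{"delta_pos":[-15,13,50],"angular":[-0.434,-0.501,0],"fingers":0}]'
python3 - <<'E'
from h import *
s=ctrl.sense();print(s['eef_pos'],s['ee_rot'])
b=ctrl.capture('top')['pixels'];a=ctrl.capture('scene')['pixels']
cv2.imwrite('pics/g.png',np.hstack([cv2.resize(a[20:220,300:480],None,fx=2,fy=2),cv2.resize(b[120:270,300:500],None,fx=2,fy=400/150)]))
E
```

```text
time_s: 15.18
eef_pos: [423.5, -61.9, 284.8]
ee_rot: [0.001, 0.91, 0.415, 0.001]
force: [0.8, 1.0, -1.8]
grip_width: 0.141
grip_force: 78.3
[423.46586672 -61.86999151 284.75175111] [8.93015898e-04 9.09630538e-01 4.15416739e-01 6.47584842e-04]
```

View pics/g.png

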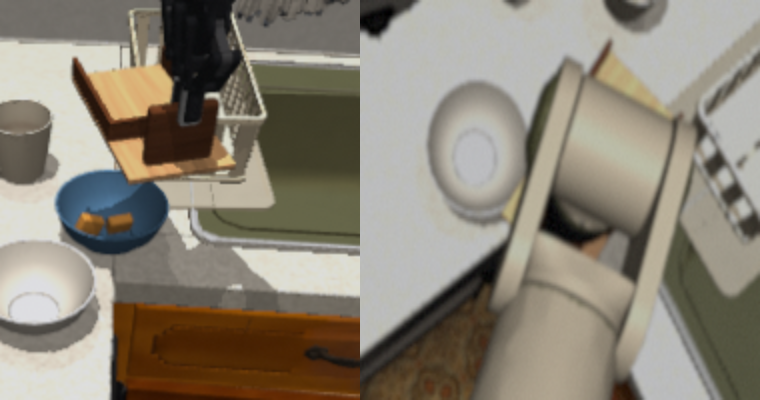

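Both biscuits are in the blue bowl at left-pane (90,222) and (120,220), and the tray is empty and level. Returning it to its original spot.

```bash
python3 -m jog '[{"delta_pos":[-3,15,0],"angular":[0,0,0],"fingers":0},{"delta_pos":[-9,45,0],"angular":[0,0,0],"fingers":0},{"delta_pos":[-17,85,0],"angular":[0,0,0],"fingers":0},{"delta_pos":[-25,125,-10],"angular":[0,0,0],"fingers":0},{"delta_pos":[-33,165,-25],"angular":[0,0,0],"fingers":0},{"delta_pos":[-41,205,-45],"angular":[0,0,0],"fingers":0},{"delta_pos":[-49,245,-65],"angular":[0,0,0],"fingers":0},{"delta_pos":[-57,285,-85],"angular":[0,0,0],"fingers":0},{"delta_pos":[-64,320,-100],"angular":[0,0,0],"fingers":0},{"delta_pos":[-67,338,-110],"angular":[0,0,0],"fingers":0}]'
python3 -m jog '[{"delta_pos":[0,0,-15],"angular":[0,0,0],"fingers":0},{"delta_pos":[0,0,-35],"angular":[0,0,0],"fingers":0},{"delta_pos":[0,0,-55],"angular":[0,0,0],"fingers":0},{"delta_pos":[0,0,-75],"angular":[0,0,0],"fingers":0},{"delta_pos":[0,0,-90],"angular":[0,0,0],"fingers":0},{"delta_pos":[0,0,-102],"angular":[0,0,0],"fingers":0},{"delta_pos":[0,0,-110],"angular":[0,0,0],"fingers":0},{"delta_pos":[0,0,-116],"angular":[0,0,0],"fingers":0},{"delta_pos":[0,0,-120],"angular":[0,0,0],"fingers":0},{"delta_pos":[0,0,-120],"angular":[0,0,0],"fingers":0}]'
```

```text
time_s: 16.52
eef_pos: [355.7, 277.5, 172.8]
ee_rot: [-0.0, 0.909, 0.416, -0.001]
force: [0.7, -0.7, -2.5]
grip_width: 0.139
grip_force: 78.4
time_s: 17.77
eef_pos: [357.0, 275.6, 53.7]
ee_rot: [-0.0, 0.91, 0.415, -0.0]
force: [1.0, -0.2, -1.2]
grip_width: 0.144
grip_force: 78.3
```

```bash
python3 -m jog '[{"delta_pos":[0,0,-1.5],"angular":[0,0,0],"fingers":0},{"delta_pos":[0,0,-3],"angular":[0,0,0],"fingers":0},{"delta_pos":[0,0,-4],"angular":[0,0,0],"fingers":0},{"delta_pos":[0,0,-4],"angular":[0,0,0],"fingers":0}]'
```

```text
time_s: 18.27
eef_pos: [357.0, 275.6, 49.9]
ee_rot: [0.0, 0.91, 0.415, 0.0]
force: [-0.6, -0.4, 2.4]
grip_width: 0.139
grip_force: 78.8
```

```bash
python3 -m jog '[{"delta_pos":[0,0,0],"angular":[0,0,0],"fingers":0.2},{"delta_pos":[0,0,0],"angular":[0,0,0],"fingers":0.3},{"delta_pos":[0,0,0],"angular":[0,0,0],"fingers":0.42},{"delta_pos":[0,0,0],"angular":[0,0,0],"fingers":0.42},{"delta_pos":[0,0,0],"angular":[0,0,0],"fingers":0.42}]'
python3 -m jog '[{"delta_pos":[0,0,8],"angular":[0,0,0],"fingers":0.42},{"delta_pos":[0,0,25],"angular":[0,0,0],"fingers":0.42},{"delta_pos":[0,0,50],"angular":[0,0,0],"fingers":0.42},{"delta_pos":[0,0,80],"angular":[0,0,0],"fingers":0.42},{"delta_pos":[-15,20,115],"angular":[0,0,0],"fingers":0.42},{"delta_pos":[-35,50,140],"angular":[0,0,0],"fingers":0.42},{"delta_pos":[-60,90,150],"angular":[0,0,0],"fingers":0.42},{"delta_pos":[-85,130,150],"angular":[0,0,0],"fingers":0.42},{"delta_pos":[-105,155,150],"angular":[0,0,0],"fingers":0.42},{"delta_pos":[-105,155,150],"angular":[0,0,0],"fingers":0.42}]'
python3 - <<'E'
from h import *
b=ctrl.capture('top')['pixels'];a=ctrl.capture('scene')['pixels']
cv2.imwrite('pics/i.png',np.hstack([a[80:380,200:440],cv2.resize(b[130:280,230:480],None,fx=2,fy=2)]))
E
```

```text
time_s: 18.9
eef_pos: [357.0, 275.6, 49.7]
ee_rot: [0.0, 0.91, 0.415, -0.0]
force: [-0.3, 0.2, 0.2]
grip_width: 0.424
grip_force: 0.0
time_s: 20.15
eef_pos: [250.8, 431.5, 200.1]
ee_rot: [-0.0, 0.909, 0.417, 0.0]
force: [0.0, 0.1, -0.8]
grip_width: 0.421
grip_force: 0.0
```

View pics/i.png

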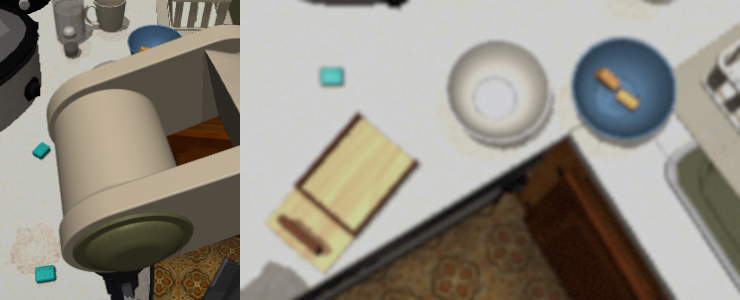

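The top view shows the empty tray flat at (342,192), both biscuits in the blue bowl at (607,80) and (627,100), and the bowl unmoved at (624,90). The arm is clear, so I'm handing in.

```bash
python3 -c "
from rig import ctrl
print(ctrl.finish_job())"
```

```text
the job is handed in; nothing more can be done
None
```

Both biscuits are in the blue bowl, which looks unmoved in the last picture; the empty tray is flat on the worktop and the arm is clear. I handed the job in at about 20 s; no verdict came back.

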